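# Reset a guarded, sunken fine-adjust knob

### The arm

A 6-joint arm with a two-finger parallel gripper is mounted at the origin on a cart in front of the work surface, level with it; the furniture and walls round the work are solid. World frame = base frame: x ahead of the robot, y to its left, z up, the work surface at z = 0. Lengths are in m, angles in rad, forces in N, time in s.
With the tool pointing down it reaches from about 0.35 to 0.975 m from the base axis. Payload 4.9 kg.
Tool frame: the origin (TCP) lies on the mounting face of the last link; the fingertips stand 173 mm ahead of it and the grasp point (between the pads) lies 155 mm ahead of it (tip_extent is the distance from the TCP to the fingertips, in m); z points along the fingers, y is the line along which they close (so a half turn about z gives the same grasp; the last joint's range is limited). The gripper opens to 85 mm and grips with 20 to 120 N. Pads are 22 mm wide; open, the fingers measure 114 mm over their backs; the gripper's body (76 mm by 85 mm) begins 54 mm behind the grasp point. The pads swing forward as they close: fully open they stand 13 mm farther back than shut.
Start: joints at [-1.392, 0.053, 1.613, -0, 1.476, -0.119], TCP at [0.183, -0.597, 0.405] pointing down, gripper open.
Joint ranges: [-3.01, 3.01], [-1.01, 2.22], [0.06, 2.58], [-1.02, 4.17], [0.09, 2.62], [-3.14, 3.14]. Speed limits (rad/s): [2.57, 2.57, 3.14, 3.14, 3.14, 3.14].

### API

Orientations are given as [roll, pitch, yaw] about the fixed x, y, z axes, in that order (R = Rz(yaw) Ry(pitch) Rx(roll)).
In Python, from station import * gives the robot as it stands. The module is installed in compiled form; this text tells all that it offers.
- The arm moves only by the tool carry_out, never from a script. Its argument "targets" is a list of rows, each a list of 7 numbers: the opening, from 0 (shut) to 1 (fully open), then the shift along the tool's x, y, z in m, then the turn, a rotation vector about the tool's x, y, z in rad. In form: [[hand, x, y, z, ax, ay, az], ...]. A call has 1 to 12 rows; each row shifts and turns the commanded pose from where the row before left it, along the tool's axes as they then stand; what a row does not reach is not made up. A row lasts 1/12 s, in which the tool goes at most 41.7 mm and 7.16 degrees, less where a joint would pass 70% of its speed; a pose out of reach is approached as far as the arm can. A call with a gripper value outside its range is refused whole. The fingers move at their own pace and stop on an object; "force" is the grip in N (left out, the last holds). Time passes only in rows, so rows that do not move let the fingers close. It gives the time, the measured TCP pose, the force and the opening at its end, in the units of the state.
- read_state(): the state, without advancing time (a new reading comes with each control period).
- capture(name): name is "side" or "top"; returns a dict with "pixels" (480x640x3 uint8, red, green, blue), "depth" (480x640 float32, m along the optical axis (not along the pixel's ray), 0 where there is no reading), "mtx" (3x3 intrinsics, pixels), "dist" ([k1, k2, p1, p2, k3] as OpenCV has them; the pictures are not rectified), "R" (3x3) and "t" (3): a world point X has camera coordinates R X + t. Camera axes: x right, y down, z forward; pixel columns grow to the right and rows downward; lengths in m; the calibration is good to about 2 mm. A picture is of the moment at which its call begins.
- sign_off(): hands the job in, once; it reports no verdict.
Trained networks look in a picture, given as the dict that the camera call returned (one of the last four; its "shot" number tells which), for a name from the list of things; names that differ only in an ending like _2 or _b are one class to them, and where a whole thing is asked for, a point or a joint stands for the part that bears it (a point fixed in the world has none). Each returns a list of dicts, best first, with "p" (0 to 1); they miss things now and then, are a little off and sometimes report something else, mostly with a low value. They report only what shows in the picture. A call takes as long as a camera call.
- spot_in(name, picture): "xyz" ([x, y, z] in m, in world coordinates, good to about 4 mm: the middle of the surface that is visible of it).
- mark_of(name, picture): "xyz" ([x, y, z] in m, in world coordinates, good to about 4 mm: a listed point, or the origin of a listed thing).
The state is a dict: "t": time; "joint_pos": joint angles; "qvel": joint speeds; "effort": joint torques, N m; "tcp_pos": TCP position; "eef_rot": TCP orientation; "wrist_force": force on the tool from outside, world axes, zero at the start; "torque": the same for the moment, N m; "grip_width": finger opening in m.
Only numpy, scipy, OpenCV 4.12 (cv2) and the standard library are available. Lean on these libraries where they do the work, as an engineer would, in place of code of your own. Each camera call takes 0.05 s, during which the arm holds its last target. There are 200 camera calls.

### The job

Slide the clear guard of the bench supply fully open by its fin, turn the pointer knob sunk in the round well until its nose points straight at the raised tab of the setting ring around the well, then slide the guard fully shut again. Leave the setting ring as it is set and do not shift the things lying around the supply.

Things in the scene. Friction and masses are not known exactly. Their poses are not given: they have to be found in the camera images.
- supply: Flat bench supply fixed to the worktop, 136 (x) by 260 (y) mm, top face 50 mm high. Origin: centre of its underside; x points away from the robot, y to the left at yaw 0. In its top, centred at y = -60 mm, is an open round well, 90 mm in diameter, 26 mm deep (floor at 24 mm), the knob in its middle. Rails at x = +-64 mm rise to 65 mm; terminals stick out 15 mm at the front (-x).
- guard (a joint): Travel (m) of the clear flat guard plate, 120 by 112 by 4 mm (59 to 63 mm above the worktop), which covers the well. 0 = fully shut, grows as it slides along the supply's +y, end stop at 0.108 = fully open (well completely free). It stays where left; sliding it takes about 2 N.
- guard_fin (a point): Centre of the top edge of the guard's upright black fin, 87 mm above the worktop. The fin is 60 mm long along the supply's x, 12 mm thick along y, and stands 24 mm above the guard plate, solid; it moves with the guard. Axes are those of the supply.
- trim_knob (a joint): Angle (rad) of the pointer knob. 0 = nose towards the supply's +x; grows counter-clockwise seen from above; end stops at -1.7 and 1.2. It stays where left; turning takes about 0.06 N m.
- knob_top (a point): On the knob's vertical axis at its top, 48 mm above the worktop. The knob is a black upright bar, 24 mm tall from the well floor, with flat sides 18 mm apart that run from 19 mm behind the axis to 17 mm ahead, then taper to the nose 26 mm ahead; under it a skirt disc 38 mm in diameter and 3.5 mm high. x axis: towards the nose.
- knob_nose (a point): Top of the pointed nose, 26 mm from the knob's axis, marked by a thin line along the bar. x axis: from the knob's axis through the nose.
- ring_tab (a point): Top of the inward point of the raised steel tab (12 mm wide) on the thin, stiff (0.8 N m) aluminium setting ring, 94 to 114 mm in diameter, round the well. 45.5 mm from the knob's axis, on which the ring is centred, and 58 mm above the worktop. x axis: from the knob's axis through the tab; the setting is right when it agrees with the nose's x axis.
- setting_ring (a joint): Angle (rad) of the setting ring. 0 = tab towards the supply's +x, counter-clockwise from above is positive, so on target the knob's joint value equals this one.
- tape_roll: Bystander: roll of tape lying flat, 76 mm in diameter, 24 mm high, on the right of the supply. Origin: centre of its underside.
- screwdriver: Bystander: screwdriver lying on the left of the supply, 185 mm long, 25 mm high. Origin: under its middle.
- marker_pen: Bystander: marker pen lying beyond the tape roll, 134 mm long, 18 mm thick. Origin: under its middle.

How it is judged:
On the way, in this order (a step that is already met when the one before it is completed fails the run):
1. the guard is slid open (value of joint guard above 0.095 m), for 0.2 s.
2. with the guard still open, the knob's nose points at the tab (angle between the x axis of knob_nose and the x axis of ring_tab, either way round below 0.09 rad and value of joint guard above 0.085 m), for 0.2 s.
At the end, for the whole second after the job is handed in: The guard is shut (within 6 mm of its stop) and still, the knob's nose points at the tab within 0.09 rad (5 degrees), and the tab is within 4 mm of where it was set (angle between the x axis of knob_nose and the x axis of ring_tab, either way round below 0.09 rad and value of joint guard below 0.006 m and velocity of joint guard between -0.01 and 0.01 m/s and distance of ring_tab from where it was at the start of the episode below 0.004 m); the robot touches nothing.
It fails at once if the tape roll is shifted by more than 3 cm (distance of tape_roll from where it was at the start of the episode above 0.03 m).
It fails at once if the screwdriver is shifted by more than 3 cm (distance of screwdriver from where it was at the start of the episode above 0.03 m).
It fails at once if the marker pen is shifted by more than 3 cm (distance of marker_pen from where it was at the start of the episode above 0.03 m).
It fails at once if the setting ring is turned (distance of ring_tab from where it was at the start of the episode above 0.006 m).
It also fails if it takes over 72 s, if anything falls off the work surface, if the arm or the gripper's body presses on something with over 40 N, if the wrist force passes 120 N, or if a joint passes its speed limit or range.

## Working session

There is one attempt and no reset: what is moved stays moved. The work goes in short steps, Python scripts to look and compute and a tool call to move; the robot and the scene stay as the last step left them, time stands still between calls to the robot, and variables do not carry over. Pictures are saved under pics/ and viewed, on a budget of 10 in all, crops included, one or two more only if the job needs it, and the job is handed in when it is done.

Besides the shell and the picture viewer there is one more tool, called after "Emit:" by a JSON object that holds its "method" and its "body", one argument or row to a line. carry_out: Moves the arm, as the interface text tells. Its arguments: {"type":"object","properties":{"targets":{"type":"array","items":{"type":"array","items":{"type":"number"}}},"force":{"type":"number"}},"required":["targets"]}

```bash
mkdir -p pics
cat > h.py <<'E'
from station import *
import numpy as np, cv2
def save(c,n): cv2.imwrite('pics/'+n, c["pixels"][:,:,::-1])
def unproj(c,u,v,z=None):
    """pixel -> world, on plane z, or by depth"""
    p=cv2.undistortPoints(np.array([[[u,v]]],float),c["mtx"],np.array(c["dist"],float))[0,0]
    R=np.array(c["R"]);t=np.array(c["t"]);d=R.T@np.array([p[0],p[1],1]);o=-R.T@t
    s=c["depth"][int(v),int(u)] if z is None else (z-o[2])/d[2]
    return o+s*d
def proj(c,X):
    return cv2.projectPoints(np.array(X,float).reshape(-1,3),cv2.Rodrigues(np.array(c["R"]))[0],np.array(c["t"],float),c["mtx"],np.array(c["dist"],float))[0][:,0]
E
python3 - <<'E'
from h import *
s=read_state();print({k:np.round(v,3).tolist() for k,v in s.items()})
for n in("top","side"):
    c=capture(n);save(c,n+"1.png");print(n,np.round(-np.array(c["R"]).T@c["t"],3),c["mtx"][0])
    for q in("supply","guard_fin","knob_top","knob_nose","ring_tab","tape_roll","screwdriver","marker_pen"):
        for r in mark_of(q,c)[:2]: print(q,np.round(r["xyz"],3),round(r["p"],2),np.round(proj(c,r["xyz"])[0]))
E
```

```text
{'t': 0.0, 'joint_pos': [-1.392, 0.053, 1.614, -0.0, 1.476, -0.119], 'qvel': [-0.0, -0.001, 0.002, 0.001, 0.0, -0.002], 'effort': [-0.001, -39.368, -37.018, -0.0, 0.007, -0.0], 'tcp_pos': [0.183, -0.597, 0.403], 'eef_rot': [-3.14, -0.0, 0.298], 'wrist_force': [-0.321, 0.387, 0.249], 'torque': [0.016, -0.025, -0.015], 'grip_width': 0.085}
top [ 0.188 -0.061  1.604] [582.8515381    0.         316.57781307]
supply [ 0.514 -0.103  0.001] 0.89 [335. 241.]
guard_fin [ 0.51  -0.116  0.084] 0.83 [340. 236.]
tape_roll [ 0.514 -0.314 -0.001] 0.68 [410. 241.]
screwdriver [0.462 0.306 0.005] 0.9 [188. 261.]
marker_pen [ 0.506 -0.442 -0.004] 0.62 [456. 243.]
marker_pen [ 0.511 -0.119  0.083] 0.37 [341. 236.]
side [-0.1   -1.065  0.576] [476.2108505    0.         330.39791457]
supply [ 0.512 -0.106  0.003] 0.88 [346. 262.]
tape_roll [ 0.517 -0.311  0.005] 0.91 [396. 294.]
marker_pen [ 0.512 -0.443  0.002] 0.6 [433. 322.]
```

Run:
```python
from h import *
a=cv2.imread('pics/top1.png')[130:330,240:480]; a=cv2.resize(a,None,fx=3,fy=3,interpolation=cv2.INTER_CUBIC); cv2.imwrite('pics/top1z.png',a)
```

```text
(no output)
```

View pics/top1z.png

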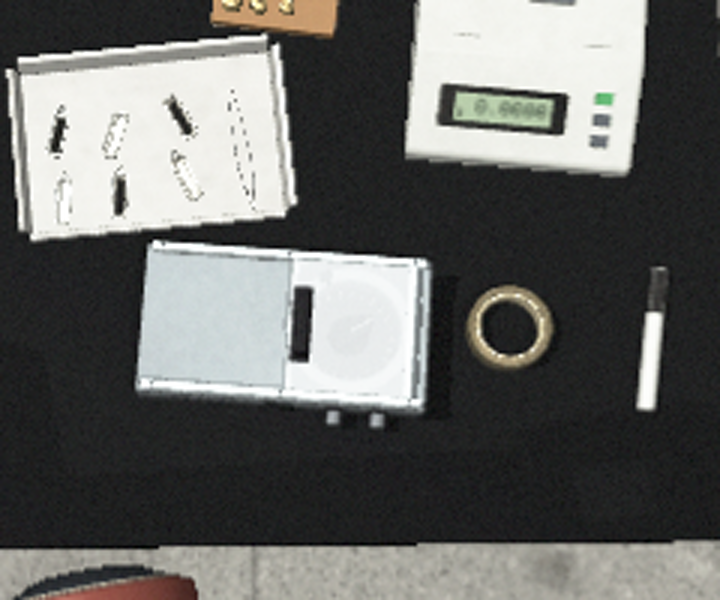

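View pics/side1.png

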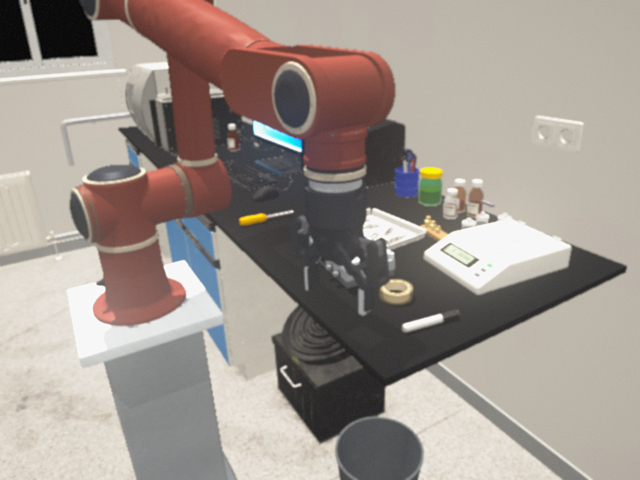

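The guard is shut. In the crop the fin is at (300,324), the well at about (352,325), the tape roll at (510,327) and the pen at (652,340). Next I'll measure the supply pose from depth.

Run:
```python
from h import *
c=capture("top");D=c["depth"]
vv,uu=np.mgrid[190:290,270:400]
P=np.array([unproj(c,u,v) for u,v in zip(uu.ravel(),vv.ravel())])
m=(P[:,2]>.03)&(P[:,2]<.1)
mask=np.zeros((480,640),np.uint8);mask[vv.ravel()[m],uu.ravel()[m]]=255
mask=cv2.morphologyEx(mask,cv2.MORPH_OPEN,np.ones((5,5)))
k=mask[vv.ravel(),uu.ravel()]>0
r=cv2.minAreaRect((P[k,:2]*1000).astype(np.float32));print(r, np.round(np.percentile(P[k,2],[5,50,95]),3))
f=(P[:,2]>.077)&(P[:,2]<.1)
print("fin",f.sum(),P[f].mean(0) if f.sum() else 0, cv2.minAreaRect((P[f,:2]*1000).astype(np.float32)))
L=[]
for i in range(4):
    c=capture("top");L.append([mark_of(q,c)[0]["xyz"] for q in("supply","guard_fin")])
print(np.round(L,4).tolist())
for q in("knob_top","knob_nose","ring_tab"): print(q,[(np.round(r["xyz"],3),r["p"]) for r in mark_of(q,c)])
```

```text
((510.55548095703125, -100.94052124023438), (260.47430419921875, 141.09963989257812), 85.3098373413086) [0.044 0.055 0.068]
fin 102 [ 0.51097579 -0.11579678  0.08683387] ((511.2090759277344, -115.81547546386719), (11.94637680053711, 60.28340148925781), 85.20986938476562)
[[[0.5147, -0.1035, -0.0002], [0.5112, -0.1153, 0.0842]], [[0.5138, -0.1018, 0.0001], [0.5144, -0.116, 0.0867]], [[0.5141, -0.1028, 0.0034], [0.5123, -0.1174, 0.0873]], [[0.5099, -0.0994, 0.0004], [0.5114, -0.1176, 0.085]]]
knob_top []
knob_nose [(array([ 0.515, -0.313, -0.001]), 0.27)]
ring_tab []
```

Emit:
{"method": "carry_out", "body": {
  "targets": [
    [0.6,0,0,0,0,0,0.095],
    [0.6,0,0,0,0,0,0.095],
    [0.6,0,0,0,0,0,0.095],
    [0.6,0,0,0,0,0,0.095],
    [0.6,0.018,-0.032,0,0,0,0],
    [0.6,0.018,-0.032,0,0,0,0],
    [0.6,0.018,-0.032,0,0,0,0],
    [0.6,0.018,-0.032,0,0,0,0],
    [0.6,0.018,-0.032,0,0,0,0],
    [0.6,0.018,-0.032,0,0,0,0],
    [0.6,0.018,-0.032,0,0,0,0],
    [0.6,0.018,-0.032,0,0,0,0]
  ]
}}

```text
t: 2.7
tcp_pos: [0.3485, -0.3525, 0.4049]
eef_rot: [3.141, -0.001, -0.083]
wrist_force: [0.4, -0.5, 0.3]
grip_width: 0.0509
```

Emit:
{"method": "carry_out", "body": {
  "targets": [
    [0.6,0.018,-0.032,0,0,0,0],
    [0.6,0.018,-0.032,0,0,0,0],
    [0.6,0.018,-0.032,0,0,0,0],
    [0.6,0.018,-0.032,0,0,0,0],
    [0.6,0.018,-0.032,0,0,0,0],
    [0.6,0.018,-0.032,0,0,0,0],
    [0.6,0.018,-0.032,0,0,0,0],
    [0.6,0,0,0,0,0,0],
    [0.6,0,0,0,0,0,0]
  ]
}}

```text
t: 3.45
tcp_pos: [0.4925, -0.1397, 0.4048]
eef_rot: [3.141, 0.0, -0.078]
wrist_force: [0.6, -0.3, -0.5]
grip_width: 0.0508
```

Emit:
{"method": "carry_out", "body": {
  "targets": [
    [0.6,0.0085,-0.0125,0,0,0,0],
    [0.6,0.0085,-0.0125,0,0,0,0],
    [0.6,0,0,0.03,0,0,0],
    [0.6,0,0,0.03,0,0,0],
    [0.6,0,0,0.03,0,0,0],
    [0.6,0,0,0.03,0,0,0],
    [0.6,0,0,0.03,0,0,0],
    [0.6,0,0,0.01,0,0,0],
    [0.6,0,0,0,0,0,0]
  ],
  "force": 20
}}

```text
t: 4.2
tcp_pos: [0.5091, -0.1182, 0.2414]
eef_rot: [-3.14, 0.007, -0.084]
wrist_force: [-0.4, 0.5, -0.5]
grip_width: 0.051
```

Emit:
{"method": "carry_out", "body": {
  "targets": [
    [0,0,0,0,0,0,0],
    [0,0,0,0,0,0,0],
    [0,0,0,0,0,0,0],
    [0,0,0,0,0,0,0],
    [0,0,0,0,0,0,0],
    [0,0,0,0,0,0,0],
    [0,0,0,0,0,0,0],
    [0,0,0,0,0,0,0]
  ],
  "force": 20
}}

```text
t: 4.87
tcp_pos: [0.5119, -0.1178, 0.2474]
eef_rot: [3.141, -0.004, -0.082]
wrist_force: [-0.3, 2.2, 6.3]
grip_width: 0.0112
```

Emit:
{"method": "carry_out", "body": {
  "targets": [
    [0,0,-0.01,0,0,0,0],
    [0,0,-0.012,0,0,0,0],
    [0,0,-0.012,0,0,0,0],
    [0,0,-0.012,0,0,0,0],
    [0,0,-0.012,0,0,0,0],
    [0,0,-0.012,0,0,0,0],
    [0,0,-0.012,0,0,0,0],
    [0,0,-0.012,0,0,0,0],
    [0,0,-0.01,0,0,0,0],
    [0,0,-0.002,0,0,0,0],
    [0,0,0,0,0,0,0]
  ]
}}

```text
t: 5.78
tcp_pos: [0.5207, -0.0115, 0.2474]
eef_rot: [3.141, -0.005, -0.081]
wrist_force: [-0.6, 1.6, 4.9]
grip_width: 0.0114
```

Emit:
{"method": "carry_out", "body": {
  "targets": [
    [0,0,-0.002,0,0,0,0],
    [0,0,0,0,0,0,0],
    [0.5,0,0.001,0,0,0,0],
    [0.5,0,0,0,0,0,0],
    [0.5,0,0,0,0,0,0],
    [0.5,0,0,-0.02,0,0,0],
    [0.5,0,0,-0.04,0,0,0],
    [0.5,0,0,-0.04,0,0,0],
    [0.5,-0.015,-0.035,-0.01,0,0,0],
    [0.5,-0.015,-0.035,0,0,0,0],
    [0.5,-0.015,-0.035,0,0,0,0],
    [0.5,-0.015,-0.035,0,0,0,0]
  ]
}}

```text
t: 6.78
tcp_pos: [0.4706, 0.1344, 0.3552]
eef_rot: [-3.141, -0.001, -0.083]
wrist_force: [0.1, 0.5, 0.5]
grip_width: 0.0429
```

Emit:
{"method": "carry_out", "body": {
  "targets": [
    [0.5,-0.01,-0.035,0,0,0,0],
    [0.5,-0.01,-0.035,0,0,0,0],
    [0.5,-0.01,-0.035,0,0,0,0],
    [0.5,0,0,0,0,0,0]
  ]
}}

```text
t: 7.12
tcp_pos: [0.4484, 0.2448, 0.3546]
eef_rot: [-3.139, 0.001, -0.076]
wrist_force: [0.6, -0.1, 0.7]
grip_width: 0.043
```

```bash
cat > m.py <<'E'
from h import *
for n,k in(("top",4),("side",4)):
    for i in range(k):
        c=capture(n)
        for q in("knob_top","knob_nose","ring_tab"):
            r=mark_of(q,c)
            if r: print(n,q,np.round(r[0]["xyz"],4),round(r[0]["p"],2),np.round(proj(c,r[0]["xyz"])[0],1))
    np.savez(n+'.npz',**{k:v for k,v in c.items()}); 
    u,v=proj(c,[.507,-.162,.05])[0].astype(int);print(n,u,v)
    h=30
    a=c["pixels"][v-h:v+h,u-h:u+h,::-1];cv2.imwrite('pics/%s2.png'%n,cv2.resize(a,None,fx=10,fy=10,interpolation=cv2.INTER_CUBIC))
E
python3 m.py; python3 -c "
from h import *
a=cv2.imread('pics/top2.png');b=cv2.imread('pics/side2.png');cv2.imwrite('pics/both2.png',cv2.resize(np.hstack([a,b]),(800,400)))"
```

```text
top knob_top [ 0.5073 -0.168   0.0479] 0.65 [358.9 240. ]
top knob_nose [ 0.5212 -0.1874  0.0499] 0.56 [365.9 234.7]
top knob_top [ 0.5062 -0.1652  0.0474] 0.67 [357.9 240.4]
top knob_nose [ 0.5223 -0.1898  0.0492] 0.44 [366.8 234.4]
top ring_tab [ 0.5505 -0.144   0.0625] 0.95 [350.  223.4]
top knob_top [ 0.5041 -0.1661  0.0473] 0.46 [358.2 241.2]
top knob_nose [ 0.5216 -0.1839  0.0509] 0.47 [364.7 234.5]
top ring_tab [ 0.5507 -0.148   0.063 ] 0.59 [351.5 223.3]
top knob_top [ 0.5053 -0.1625  0.0473] 0.58 [356.9 240.8]
top knob_nose [ 0.5218 -0.1876  0.0483] 0.74 [366.  234.7]
top ring_tab [ 0.551  -0.1461  0.06  ] 0.95 [350.7 223.4]
top 356 239
side knob_top [ 0.5085 -0.1641  0.0501] 0.68 [357.2 254.2]
side ring_tab [ 0.551  -0.1463  0.059 ] 0.59 [367.  244.7]
side knob_top [ 0.5097 -0.1619  0.0475] 0.69 [357.1 254.7]
side knob_nose [ 0.5233 -0.1877  0.05  ] 0.43 [367.4 256.2]
side knob_top [ 0.5111 -0.1624  0.0487] 0.51 [357.7 254.2]
side knob_nose [ 0.5235 -0.1866  0.0482] 0.41 [367.2 256.7]
side ring_tab [ 0.5534 -0.1456  0.0598] 0.59 [367.6 244.1]
side knob_top [ 0.5087 -0.1641  0.0484] 0.47 [357.3 254.8]
side knob_nose [ 0.5092 -0.1629  0.0479] 0.73 [357.2 254.8]
side ring_tab [ 0.5128 -0.1063  0.0013] 0.72 [346.4 262.5]
side 356 254
```

View pics/both2.png

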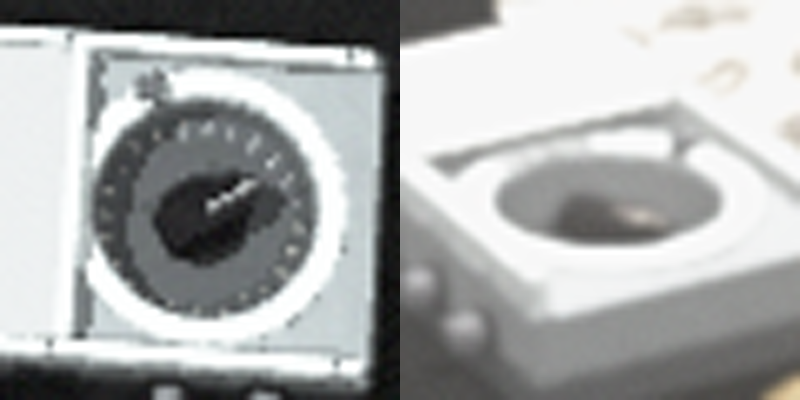

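The guard is fully open. In the top half of the picture the well centre is near (205,206), the tab at (153,87) and the nose at (255,182). I'll refine this on an averaged rectified picture.

```bash
cat > rect.py <<'E'
from h import *
import sys
def rect(n,z,N=6,cx=.507,cy=-.163,half=.07,s=.0003):
    im=0
    for _ in range(N): c=capture(n); im=im+c["pixels"].astype(float)/N
    g=np.arange(-half,half,s)
    Y,X=np.meshgrid(-g,-g)   # rows: x decreasing ; cols: y decreasing
    out=[]
    for zz in z:
        P=proj(c,np.stack([cx+X,cy+Y,0*X+zz],-1).reshape(-1,3)).reshape(*X.shape,2).astype(np.float32)
        out.append(cv2.remap(im.astype(np.float32),P[...,0],P[...,1],cv2.INTER_CUBIC).clip(0,255).astype(np.uint8))
    return out,c
E
python3 - <<'E'
from rect import *
o,c=rect("top",[.050,.058],N=8)
cv2.imwrite('pics/r50.png',o[0][:,:,::-1]);cv2.imwrite('pics/r58.png',o[1][:,:,::-1])
g=o[0].mean(2)
# radial edge search for the well rim (dark inside -> bright ring) at z=.05
c0=np.array([.507,-.163]);s=.0003;h=.07
pts=[]
for a in np.arange(-np.pi,np.pi,.05):
    rr=np.arange(.038,.053,.0003)
    x=c0[0]+rr*np.cos(a);y=c0[1]+rr*np.sin(a)
    row=(.507-x+h)/s;col=(-.163-y+h)/s
    v=cv2.remap(g.astype(np.float32),col.astype(np.float32)[None],row.astype(np.float32)[None],cv2.INTER_LINEAR)[0]
    d=np.diff(cv2.blur(v[None],(5,1))[0]);i=d.argmax();pts.append([a,rr[i],d[i],x[i],y[i]])
pts=np.array(pts)
w=pts[:,2]>np.percentile(pts[:,2],30)
for _ in range(4):
    q=pts[w];A=np.c_[2*q[:,3],2*q[:,4],np.ones(len(q))];sol=np.linalg.lstsq(A,q[:,3]**2+q[:,4]**2,rcond=None)[0]
    R=np.sqrt(sol[2]+sol[0]**2+sol[1]**2);e=np.hypot(pts[:,3]-sol[0],pts[:,4]-sol[1])-R;w=abs(e)<.0012
print("rim",sol[:2],R,w.sum(),len(w))
def draw(img,z):
    b=cv2.resize(img[:,:,::-1],(400,400));return b
cv2.imwrite('pics/r.png',np.hstack([draw(o[0],0),draw(o[1],0)]))
E
```

```text
rim [ 0.50774361 -0.16077009] 0.045723989005059563 117 126
```

View pics/r.png

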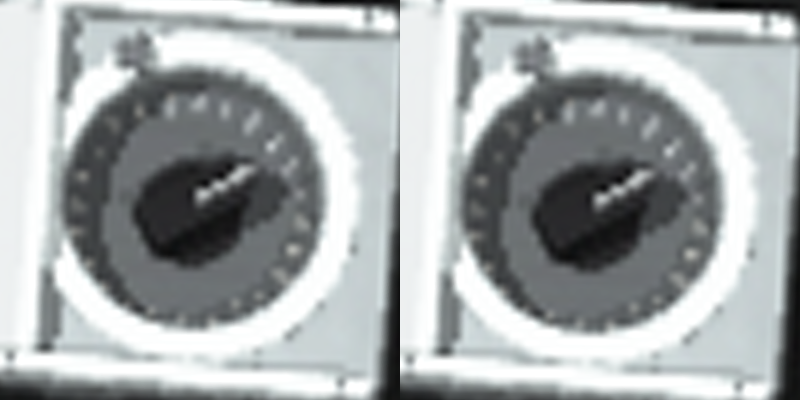

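```bash
cat > tab.py <<'E'
from rect import *
def tab():
    (o,),c=rect("top",[.058],N=4)
    g=o.mean(2).astype(np.float32)
    # ring centre as seen at z=.058 in the world is unchanged
    C=np.array([.5077,-.1608]);res=[]
    for r in np.arange(.048,.0561,.001):
        a=np.arange(-.4,1.2,.01);x=C[0]+r*np.cos(a);y=C[1]+r*np.sin(a)
        v=cv2.remap(g,((-.163-y+.07)/.0003).astype(np.float32)[None],((.507-x+.07)/.0003).astype(np.float32)[None],cv2.INTER_LINEAR)[0]
        d=np.clip(225-v,0,None);d[(a<.1)|(a>.75)]=0;res.append((d*a).sum()/max(d.sum(),1))
        print(round(r,3),round(res[-1],3),v[::8].astype(int).tolist())
tab()
E
python3 tab.py
python3 - <<'E'
from h import *
T=[];K=[];N=[]
for n in("top",)*7+("side",)*6:
    c=capture(n)
    for q,L in(("ring_tab",T),("knob_top",K),("knob_nose",N)):
        r=mark_of(q,c)
        if r and r[0]["p"]>.4: L.append(r[0]["xyz"])
for L in(T,K,N): L=np.array(L);print(len(L),np.round(np.median(L,0),4),np.round(L.std(0),4))
t,k,n=[np.median(L,0) for L in(T,K,N)];C=np.array([.5077,-.1608])
for q in(t,n):
  for cc in(C,k[:2]):print(np.arctan2(*(q[:2]-cc)[::-1]),np.hypot(*(q[:2]-cc)))
s=read_state();print(s["joint_pos"],s["tcp_pos"],s["eef_rot"],s["t"])
E
```

```text
0.048 0.383 [250, 255, 249, 252, 254, 255, 254, 251, 242, 171, 114, 221, 248, 255, 252, 247, 254, 255, 254, 254]
0.049 0.387 [254, 254, 252, 255, 255, 255, 255, 254, 237, 159, 119, 189, 251, 254, 253, 253, 254, 255, 255, 253]
0.05 0.402 [254, 252, 254, 254, 253, 253, 254, 254, 236, 144, 120, 135, 240, 253, 253, 253, 252, 253, 255, 233]
0.051 0.413 [253, 253, 253, 253, 253, 253, 253, 253, 233, 140, 125, 102, 222, 252, 252, 252, 255, 250, 253, 204]
0.052 0.419 [254, 253, 252, 254, 254, 254, 253, 254, 236, 140, 132, 100, 207, 253, 253, 252, 255, 240, 236, 188]
0.053 0.417 [255, 251, 252, 255, 253, 253, 253, 255, 247, 137, 133, 118, 207, 252, 253, 253, 254, 218, 212, 190]
0.054 0.406 [255, 247, 249, 250, 249, 251, 251, 250, 254, 124, 130, 134, 219, 245, 254, 253, 239, 185, 194, 205]
0.055 0.395 [245, 241, 238, 244, 244, 248, 250, 230, 254, 108, 131, 137, 232, 232, 254, 250, 209, 155, 191, 222]
0.056 0.384 [229, 229, 226, 234, 231, 234, 242, 208, 241, 105, 137, 134, 238, 217, 248, 232, 172, 138, 203, 236]
13 [ 0.551  -0.1452  0.0596] [0.0016 0.0019 0.0014]
13 [ 0.5068 -0.1653  0.0478] [0.0022 0.0017 0.0011]
13 [ 0.5224 -0.1885  0.05  ] [0.0012 0.0009 0.0018]
0.3458008990819835 0.04602445002387319
0.42679793798631294 0.048555638189606794
-1.0829024003514733 0.03135889028648811
-0.9788254901082972 0.027957110008010454
[ 3.44728868e-01 -1.90132097e-01  1.92819837e+00 -4.06628339e-06
  1.40352778e+00  1.99771851e+00] [0.45009148 0.24045057 0.35470878] [ 3.14158843e+00 -3.92670597e-07 -8.21926337e-02] 11.9167
```

Emit:
{"method": "carry_out", "body": {
  "targets": [
    [0.5,0.009,0.036,0,0,0,0],
    [0.5,0.009,0.036,0,0,0,0],
    [0.5,0.009,0.036,0,0,0,0],
    [0.5,0.009,0.036,0,0,0,0],
    [0.5,0.009,0.036,0,0,0,0],
    [0.5,0.009,0.036,0,0,0,0],
    [0.5,0.009,0.036,0,0,0,0],
    [0.5,0.009,0.036,0,0,0,0],
    [0.5,0.009,0.036,0,0,0,0],
    [0.5,0.009,0.036,0,0,0,0],
    [0.5,0,0.036,0,0,0,0]
  ]
}}

```text
t: 12.83
tcp_pos: [0.5077, -0.1637, 0.355]
eef_rot: [3.141, -0.001, -0.082]
wrist_force: [0.8, 0.7, 0.5]
grip_width: 0.0427
```

Emit:
{"method": "carry_out", "body": {
  "targets": [
    [0.5,0,0,0,0,0,0.12],
    [0.5,0,0,0,0,0,0.12],
    [0.5,0,0,0,0,0,0.12],
    [0.5,0,0,0,0,0,0.12],
    [0.5,0,0,0.01,0,0,0.12],
    [0.5,0,0,0.02,0,0,0.12],
    [0.5,0,0,0.02,0,0,0.12],
    [0.5,0,0,0.02,0,0,0.12],
    [0.5,0,0,0,0,0,0.02],
    [0.5,0,0,0,0,0,0],
    [0.5,0,0,0,0,0,0]
  ]
}}

```text
t: 13.75
tcp_pos: [0.5077, -0.1618, 0.2859]
eef_rot: [-3.141, -0.001, -1.06]
wrist_force: [0.4, 0.0, 0.4]
grip_width: 0.0428
```

Run:
```python
from h import *
import time
for i in range(3):
    capture("top");s=read_state();print(s["t"],s["tcp_pos"],s["eef_rot"],s["wrist_force"],s["joint_pos"][5])
y=s["eef_rot"][2];d=np.array([.507,-.162])-s["tcp_pos"][:2]
print(d@[np.cos(y),np.sin(y)],d@[np.sin(y),-np.cos(y)])
```

```text
13.8 [ 0.50787787 -0.16188362  0.28647451] [-3.14000583e+00 -2.21003706e-03 -1.06026387e+00] [-0.39017549 -0.07687253 -0.53639826] 2.1828278815228286
13.85 [ 0.5079333  -0.1618852   0.28665285] [-3.13976576e+00 -2.55866977e-03 -1.06060246e+00] [ 0.16219414 -0.54740571 -0.12725718] 2.183211272841038
13.9 [ 0.50786868 -0.16186408  0.28656879] [-3.13980661e+00 -2.48598721e-03 -1.06095855e+00] [-0.31478364 -0.07716503  0.42447715] 2.1835467320148854
-0.0003053148680741112 0.0008245323615470874
```

Emit:
{"method": "carry_out", "body": {
  "targets": [
    [0.5,0,0,0.02,0,0,0],
    [0.5,0,0,0.02,0,0,0],
    [0.5,0,0,0.02,0,0,0],
    [0.5,0,0,0.015,0,0,0],
    [0.5,0,0,0.005,0,0,0],
    [0.5,0,0,0,0,0,0],
    [0.5,0,0,0,0,0,0]
  ]
}}

```text
t: 14.48
tcp_pos: [0.5078, -0.1618, 0.2058]
eef_rot: [-3.141, -0.001, -1.062]
wrist_force: [-0.4, 0.3, 0.6]
grip_width: 0.0427
```

Emit:
{"method": "carry_out", "body": {
  "targets": [
    [0.1,0,0,0,0,0,0],
    [0.1,0,0,0,0,0,0],
    [0.1,0,0,0,0,0,0],
    [0.1,0,0,0,0,0,0],
    [0.1,0,0,0,0,0,0],
    [0.1,0,0,0,0,0,0]
  ],
  "force": 20
}}

```text
t: 14.98
tcp_pos: [0.508, -0.162, 0.2064]
eef_rot: [-3.14, -0.002, -1.062]
wrist_force: [-1.6, 0.2, 5.9]
grip_width: 0.0176
```

Run:
```python
from h import *
for i in range(2):
    capture("top");s=read_state();print(s["t"],s["tcp_pos"],s["eef_rot"],s["wrist_force"],s["torque"],s["grip_width"])
```

```text
15.0333 [ 0.50797746 -0.16196519  0.20645699] [-3.14024574e+00 -2.19763681e-03 -1.06210845e+00] [-1.39238337  0.53425433  6.30369322] [0.04761538 0.28736771 0.00570805] 0.017197625421520757
15.0833 [ 0.50797147 -0.16198766  0.20644045] [-3.14029619e+00 -2.13038788e-03 -1.06213881e+00] [-1.35561081  0.05176269  6.51313323] [ 0.03429284  0.2504506  -0.01917267] 0.01741212471432704
```

Emit:
{"method": "carry_out", "body": {
  "targets": [
    [0.1,0,0,0,0,0,-0.08],
    [0.1,0,0,0,0,0,-0.1],
    [0.1,0,0,0,0,0,-0.1],
    [0.1,0,0,0,0,0,-0.1],
    [0.1,0,0,0,0,0,-0.1],
    [0.1,0,0,0,0,0,-0.1],
    [0.1,0,0,0,0,0,-0.1],
    [0.1,0,0,0,0,0,0]
  ]
}}

```text
t: 15.75
tcp_pos: [0.5078, -0.1622, 0.2064]
eef_rot: [3.14, -0.002, -0.379]
wrist_force: [-1.9, -0.4, 6.5]
grip_width: 0.0175
```

Emit:
{"method": "carry_out", "body": {
  "targets": [
    [0.1,0,0,0,0,0,-0.1],
    [0.1,0,0,0,0,0,-0.1],
    [0.1,0,0,0,0,0,-0.1],
    [0.1,0,0,0,0,0,-0.1],
    [0.1,0,0,0,0,0,-0.1],
    [0.1,0,0,0,0,0,-0.1],
    [0.1,0,0,0,0,0,-0.1],
    [0.1,0,0,0,0,0,-0.07],
    [0.1,0,0,0,0,0,0],
    [0.1,0,0,0,0,0,0],
    [0.1,0,0,0,0,0,0]
  ]
}}

```text
t: 16.67
tcp_pos: [0.5078, -0.1625, 0.2065]
eef_rot: [3.138, -0.0, 0.388]
wrist_force: [-2.4, -3.2, 6.2]
grip_width: 0.0177
```

Run:
```python
from h import *
for i in range(2):
    capture("top");s=read_state();print(s["t"],s["tcp_pos"],s["eef_rot"],s["wrist_force"],s["torque"],s["grip_width"])
```

```text
16.7167 [ 0.50777776 -0.16248202  0.20641365] [ 3.13846569e+00 -1.97665902e-04  3.88281206e-01] [-2.84709671 -2.78805991  6.76700407] [-0.42718302  0.48190246  0.08298772] 0.01725450146855051
16.7667 [ 0.50778573 -0.16248035  0.20642087] [ 3.13845844e+00 -2.18265391e-04  3.88284462e-01] [-2.44560305 -2.94743009  6.19301927] [-0.40975455  0.46975855  0.07659272] 0.017422371592580654
```

Emit:
{"method": "carry_out", "body": {
  "targets": [
    [0.5,0,0,0,0,0,0],
    [0.5,0,0,0,0,0,0],
    [0.5,0,0,0,0,0,0],
    [0.5,0,0,0,0,0,0],
    [0.5,0,0,-0.03,0,0,0],
    [0.5,0,0,-0.04,0,0,0],
    [0.5,0,0,-0.04,0,0,0],
    [0.5,0,0,-0.03,0,0,0.12],
    [0.5,0,0,0,0,0,0.12],
    [0.5,0,0,0,0,0,0.12],
    [0.5,0,0,0,0,0,0.11]
  ]
}}

```text
t: 17.68
tcp_pos: [0.5074, -0.1615, 0.3456]
eef_rot: [3.141, -0.002, -0.088]
wrist_force: [0.2, 0.3, 0.0]
grip_width: 0.0429
```

Emit:
{"method": "carry_out", "body": {
  "targets": [
    [0.5,-0.008,-0.036,0,0,0,0],
    [0.5,-0.008,-0.036,0,0,0,0],
    [0.5,-0.008,-0.036,0,0,0,0],
    [0.5,-0.008,-0.036,0,0,0,0],
    [0.5,-0.008,-0.036,0,0,0,0],
    [0.5,-0.008,-0.036,0,0,0,0],
    [0.5,-0.008,-0.036,0,0,0,0],
    [0.5,-0.008,-0.036,0,0,0,0],
    [0.5,-0.008,-0.036,0,0,0,0],
    [0.5,-0.008,-0.036,0,0,0,0],
    [0.5,0,0,0,0,0,0]
  ]
}}

```text
t: 18.6
tcp_pos: [0.4556, 0.2084, 0.3446]
eef_rot: [-3.139, 0.001, -0.076]
wrist_force: [-0.1, 0.7, 0.2]
grip_width: 0.0425
```

Run:
```python
from rect import *
o,c=rect("top",[.048,.058],N=6)
cv2.imwrite('pics/r3.png',np.hstack([cv2.resize(a[:,:,::-1],(400,400)) for a in o]))
T=[];K=[];N=[]
for n in("top",)*5+("side",)*4:
    c=capture(n)
    for q,L in(("ring_tab",T),("knob_top",K),("knob_nose",N)):
        r=mark_of(q,c)
        if r and r[0]["p"]>.4: L.append(r[0]["xyz"])
C=np.array([.5077,-.1615])
for L in(T,K,N):
    L=np.array(L);m=np.median(L,0);print(len(L),np.round(m,4),np.round(L.std(0),4),"ang",np.arctan2(m[1]-C[1],m[0]-C[0]),np.hypot(*(m[:2]-C)))
D=c=capture("top");D=c["depth"]
P=np.array([unproj(c,u,v) for v in range(200,280) for u in range(290,350)]);f=(P[:,2]>.077)&(P[:,2]<.1)
print("fin",f.sum(),P[f].mean(0));s=read_state();print(s["t"],s["tcp_pos"],s["eef_rot"])
```

```text
7 [ 0.5511 -0.1455  0.0592] [0.0022 0.0011 0.0006] ang 0.35320392615379537 0.04625537806569091
9 [ 0.5081 -0.1651  0.0484] [0.002  0.0883 0.0139] ang -1.460139105621013 0.003622154055254954
9 [ 0.5338 -0.1537  0.0495] [0.0016 0.0014 0.0016] ang 0.2904019425484411 0.02724059470716454
fin 97 [ 0.51838158 -0.0084982   0.08595212]
20.75 [0.4570958  0.20376717 0.3447045 ] [ 3.14156364e+00 -7.90554906e-06 -8.21415370e-02]
```

View pics/r3.png

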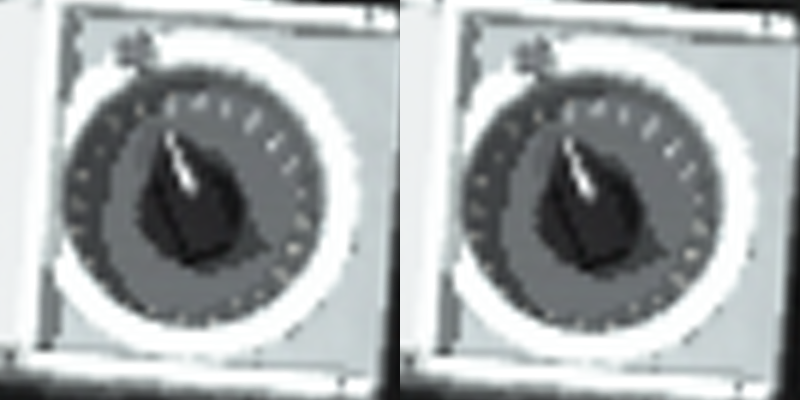

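The nose line, (168,135)–(192,192) in the left panel, reads about 0.398 rad. The tab, at (535,57) in the right panel, reads about 0.39–0.40 rad. The gripper's last yaw was 0.388, so all three agree. The fin moved 107.5 mm. Next I'll shut the guard.

Emit:
{"method": "carry_out", "body": {
  "targets": [
    [0.6,0.013,0.0345,0,0,0,0],
    [0.6,0.013,0.0345,0,0,0,0],
    [0.6,0.013,0.0345,0,0,0,0],
    [0.6,0.013,0.0345,0,0,0,0],
    [0.6,0.013,0.0345,0,0,0,0],
    [0.6,0.014,0.0345,0,0,0,0],
    [0.6,0,0,0.02,0,0,0],
    [0.6,0,0,0.03,0,0,0],
    [0.6,0,0,0.03,0,0,0],
    [0.6,0,0,0.02,0,0,0],
    [0.6,0,0,0,0,0,0]
  ]
}}

```text
t: 21.67
tcp_pos: [0.5165, -0.0089, 0.2393]
eef_rot: [-3.141, 0.01, -0.083]
wrist_force: [0.2, -0.1, 0.2]
grip_width: 0.0511
```

Emit:
{"method": "carry_out", "body": {
  "targets": [
    [0,0,0,0,0,0,0],
    [0,0,0,0,0,0,0],
    [0,0,0,0,0,0,0],
    [0,0,0,0,0,0,0],
    [0,0,0,0,0,0,0],
    [0,0,0,0,0,0,0],
    [0,0,0,0,0,0,0],
    [0,0,0,0,0,0,0]
  ],
  "force": 20
}}

```text
t: 22.33
tcp_pos: [0.5198, -0.0097, 0.2472]
eef_rot: [3.139, -0.004, -0.082]
wrist_force: [-1.3, -5.3, 5.3]
grip_width: 0.0112
```

Emit:
{"method": "carry_out", "body": {
  "targets": [
    [0,0,0.01,0,0,0,0],
    [0,0,0.012,0,0,0,0],
    [0,0,0.012,0,0,0,0],
    [0,0,0.012,0,0,0,0],
    [0,0,0.012,0,0,0,0],
    [0,0,0.012,0,0,0,0],
    [0,0,0.012,0,0,0,0],
    [0,0,0.012,0,0,0,0],
    [0,0,0.008,0,0,0,0],
    [0,0,0.003,0,0,0,0],
    [0,0,0.002,0,0,0,0],
    [0,0,0,0,0,0,0]
  ]
}}

```text
t: 23.33
tcp_pos: [0.511, -0.1161, 0.2472]
eef_rot: [-3.141, -0.004, -0.083]
wrist_force: [-1.3, -0.8, 6.7]
grip_width: 0.0113
```

Emit:
{"method": "carry_out", "body": {
  "targets": [
    [0,0,0.0015,0,0,0,0],
    [0,0,0.001,0,0,0,0],
    [0,0,0,0,0,0,0],
    [0,0,0,0,0,0,0]
  ]
}}

```text
t: 23.67
tcp_pos: [0.5108, -0.118, 0.2472]
eef_rot: [-3.141, -0.004, -0.082]
wrist_force: [-1.0, 1.3, 6.7]
grip_width: 0.0114
```

Emit:
{"method": "carry_out", "body": {
  "targets": [
    [0.5,0,0,0,0,0,0],
    [0.5,0,0,0,0,0,0],
    [0.5,0,0,0,0,0,0],
    [0.5,0,0,0,0,0,0],
    [0.5,0,0,-0.02,0,0,0],
    [0.5,0,0,-0.04,0,0,0],
    [0.5,0,0,-0.04,0,0,0],
    [0.5,-0.01,-0.036,0,0,0,0],
    [0.5,-0.01,-0.036,0,0,0,0],
    [0.5,-0.01,-0.036,0,0,0,0],
    [0.5,-0.01,-0.036,0,0,0,0],
    [0.5,-0.01,-0.036,0,0,0,0]
  ]
}}

```text
t: 24.67
tcp_pos: [0.474, 0.0668, 0.3447]
eef_rot: [-3.141, -0.0, -0.083]
wrist_force: [-0.0, 0.5, -0.9]
grip_width: 0.0426
```

Emit:
{"method": "carry_out", "body": {
  "targets": [
    [0.5,-0.01,-0.036,0,0,0,0],
    [0.5,-0.01,-0.036,0,0,0,0],
    [0.5,-0.01,-0.036,0,0,0,0],
    [0.5,-0.01,-0.036,0,0,0,0],
    [0.5,0,0,0,0,0,0],
    [0.5,0,0,0,0,0,0]
  ]
}}

```text
t: 25.17
tcp_pos: [0.4461, 0.2137, 0.3444]
eef_rot: [3.141, 0.001, -0.078]
wrist_force: [0.6, -0.6, -0.1]
grip_width: 0.0427
```

Run:
```python
from rect import *
o,c=rect("top",[.058],N=6)
P=np.array([unproj(c,u,v) for v in range(200,280) for u in range(300,380)]);f=(P[:,2]>.077)&(P[:,2]<.1)
print("fin",f.sum(),P[f].mean(0))
for q in("tape_roll","screwdriver","marker_pen"):print(q,[np.round(r["xyz"],3) for r in mark_of(q,c)[:1]])
a=cv2.resize(o[0][:,:,::-1],(400,400)); b=c["pixels"][130:330,190:480,::-1];b=cv2.resize(b,(400,276));b=cv2.copyMakeBorder(b,0,124,0,0,cv2.BORDER_CONSTANT)
cv2.imwrite('pics/end.png',np.hstack([a,b]));s=read_state();print(s["t"],s["tcp_pos"],s["wrist_force"])
```

```text
fin 99 [ 0.51136156 -0.11591753  0.08625271]
tape_roll [array([ 0.516, -0.314, -0.001])]
screwdriver [array([0.462, 0.304, 0.001])]
marker_pen [array([ 0.505, -0.444, -0.005])]
25.6167 [0.44702388 0.21139039 0.34471916] [0.3830953  0.25159865 0.49145264]
```

View pics/end.png

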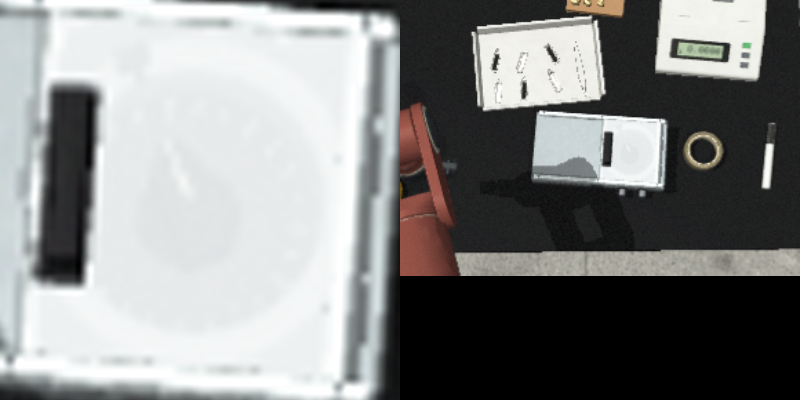

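The guard is shut, with the fin within about 0.4 mm of where it started. Through the plate the nose line, (165,140)–(188,190), still points at the tab near (135,57). The tape roll, screwdriver and pen haven't moved. I'm handing the job in.

```bash
python3 -c "
from station import *
print(sign_off())"
```

```text
the job is handed in; nothing more can be done
None
```

I slid the guard open by its fin, turned the knob until its nose pointed at the ring tab, slid the guard shut and moved the arm clear. I handed the job in at about 25.6 s; no verdict is reported.

- **Guard:** the fin moved about 107.5 mm when opened. After shutting, it measured within 0.4 mm of where it started.
- **Knob:** I gripped it and turned it about 1.45 rad, to a gripper heading of 0.388 rad. The nose line in the picture reads about 0.398 rad and the tab 0.385–0.41 rad, so they agree within about 0.02 rad.
- **Disagreement:** the trained network put the nose at about 0.29 rad and the tab at 0.35 rad. That 0.06 rad gap is still inside the 0.09 rad tolerance. I trusted the pictures and the gripper more, since the network is only good to about 4 mm.
- **Setting ring:** the network's tab position changed by less than 1 mm when the knob was turned, and in the last picture the tab still looked unmoved through the shut guard. I did not measure it again after shutting.
- **Bystanders:** the tape roll, screwdriver and pen measured within about 2–4 mm of where they started, which is the network's own error.

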